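# Show the jar mender the chipped rim and the stone to dress it with

### The job

Show the mender, whose stool is across the bench from you, the next job: with the fingertips, gently push the brown jar round on its banding wheel until the chip in its rim faces straight across to the far side of the bench (away from the robot), and draw the hand clear. Then point at the chip from just above it, fingertips over it and not touching, for a good two seconds, and after that point in the same way at the grey rubbing stone that is to dress it. Do not grip or lift anything, touch neither the chip nor the stone, leave the jar standing in the middle of the wheel, and leave everything else on the bench where it is.

Things in the scene. Friction and masses are not known exactly. Their poses are not given: they have to be found in the camera images.
- wheel_base: iron banding wheel (hand turntable), fixed to the bench: foot 150 mm across, on it a round plate 200 mm across whose flat top is 55 mm above the bench. Origin on the wheel's vertical axis, at bench height; its x axis points straight across the bench, away from the robot, towards the mender. The plate turns freely either way without stops, with light friction (about 0.3 N at a lug), and stays where it is left.
- jar: brown glazed wine jar standing loose on the wheel, close to its centre, about 0.9 kg: 158 mm high, foot 84 mm, belly 132 mm across at 85 mm height, narrowing from 104 mm height to a neck 78 mm across, dark rolled rim 98 mm across, mouth open. Origin at the centre of the underside of the foot, z up; its x axis points from the jar's axis to the chip, its y axis to the left lug. Round the jar at the height of the lug points the body's radius is under 58 mm.
- chip (a point): the chip: a gap about 35 mm wide broken out of the dark rim, showing pale bare clay. The point is at the middle of the gap, 42 mm from the jar's axis, at the height of the top of the sound rim (158 mm above the foot)
- lug_left (a point): one of the jar's two lugs: a looped ear of round bar 10 mm thick standing out of the shoulder, in a vertical plane through the jar's axis, a quarter turn from the chip. The point is in the loop's outer part, 78 mm from the jar's axis and 115 mm above the foot; the lug reaches 84 mm out from the axis and spans heights 97 to 132 mm
- lug_right (a point): the other lug, the same, on the opposite side of the jar
- stone: dark grey rubbing stone, a plain block 105 x 50 x 28 mm lying flat among the hand tools, long side along its x axis. Origin at the centre of its underside
- stone_top (a point): centre of the stone's upper face, 28 mm above the bench
- sound_jar: a second jar of the same shape and size, cream coloured with a whole rim, standing on the bench; origin under its foot. Not part of the job
- hammer: hammer, 240 mm long, lying on the bench. Not part of the job
- brush: brush, 200 mm long, lying on the bench. Not part of the job
- chisel: steel cold chisel, 190 mm long, lying on the bench. Not part of the job
- bowl: empty terracotta bowl, 120 mm across, 45 mm high. Not part of the job
- jar_lid: brown stoneware jar lid with a knob, 100 mm across, 36 mm high. Not part of the job
Things that resemble listed ones, but are neither listed nor needed, are in the scene too. What is shaped like the jar but red, turquoise or yellow is not meant.

How it is judged:
On the way, in this order (a step that is already met when the one before it is completed fails the run):
1. the jar has been turned: its chip faces the far side of the bench within 0.3 rad, the jar is at rest and the robot is off it (angle between the x axis of jar and the x axis of wheel_base, either way round below 0.3 rad and x of chip in the frame of wheel_base above 0.015 m and angular speed of jar below 0.1 rad/s and contact force between each of the arm, the fingers and jar below 0.1 N), for 0.3 s.
2. the hand points at the chip: grasp point over it within 30 mm sideways and 90 mm in all, not touching the jar, chip still facing the mender, for 1.5 s (horizontal distance between the grasp point and chip below 0.03 m and distance between the grasp point and chip below 0.09 m and z of the grasp point in the frame of jar above 0.175 m and contact force between the fingers and jar below 0.1 N and angle between the x axis of jar and the x axis of wheel_base, either way round below 0.3 rad), for 1.5 s.
3. the hand points at the rubbing stone: grasp point over its middle within 30 mm sideways and 90 mm in all, not touching it, for 1.5 s (horizontal distance between the grasp point and stone_top below 0.03 m and distance between the grasp point and stone_top below 0.09 m and height (world z) of the grasp point above 0.045 m and contact force between the fingers and stone below 0.1 N), for 1.5 s.
At the end, for the whole second after the job is handed in: The jar stands upright and at rest on the wheel, within 25 mm of its centre, its chip facing straight across the bench to the far side within 0.3 rad; the stone lies where it was (5 mm) (angle between the x axis of jar and the x axis of wheel_base, either way round below 0.3 rad and x of chip in the frame of wheel_base above 0.015 m and horizontal distance between jar and wheel_base below 0.025 m and angle between jar's own z axis and vertical below 0.06 rad and z of jar in the frame of wheel_base between 0.05 and 0.06 m and linear speed of each of jar, stone below 0.01 m/s and angular speed of jar below 0.1 rad/s and distance of stone from where it was at the start of the episode below 0.005 m); the robot touches nothing.
It fails at once if the robot touches the jar at or beside the chip (grasp point within 50 mm of it) (distance between the grasp point and chip below 0.05 m and contact force between any of the fingers, the arm and jar above 0.3 N).
It fails at once if the robot touches the stone, or the stone is moved more than 5 mm (contact force between any of the fingers, the arm and stone above 0.3 N or distance of stone from where it was at the start of the episode above 0.005 m).
It fails at once if the jar is gripped or shoved hard: more than 15 N on it (contact force between any of the fingers, the arm and jar above 15 N).
It fails at once if the jar is lifted off the wheel, tipped by more than 0.15 rad or shifted more than 40 mm from the wheel's centre (z of jar in the frame of wheel_base above 0.063 m or angle between jar's own z axis and vertical above 0.15 rad or horizontal distance between jar and wheel_base above 0.04 m).
It fails at once if a bystander is moved more than 15 mm (distance of any of sound_jar, hammer, brush, chisel, bowl, jar_lid from where it was at the start of the episode above 0.015 m).
It also fails if it takes over 64 s, if anything falls off the work surface, if the arm or the gripper's body presses on something with over 40 N, if the wrist force passes 120 N, or if a joint passes its speed limit or range.

### The arm

A 6-joint arm with a two-finger parallel gripper is mounted at the origin on the work surface. World frame = base frame: x ahead of the robot, y to its left, z up, the work surface at z = 0. Lengths are in m, angles in rad, forces in N, time in s.
With the tool pointing down it reaches from about 0.35 to 0.85 m from the base axis. Payload 8.1 kg.
Tool frame: the origin (TCP) lies at the very end of the fingers, on their centre line; the grasp point (between the pads) lies 19 mm behind it; z points along the fingers, y is the line along which they close (so a half turn about z gives the same grasp; the last joint's range is limited). The gripper opens to 93 mm and grips with 3 to 60 N. Pads are 15 mm wide; open, the fingers measure 128 mm over their backs; the gripper's body (75 mm by 188 mm) begins 65 mm behind the grasp point.
Start: joints at [-1.43, 0.13, 1.488, -0, 1.523, -0.085], TCP at [0.134, -0.585, 0.219] pointing down, gripper open.
Joint ranges: [-2.96, 2.96], [-0.89, 2.26], [0.02, 2.5], [-1.34, 4.48], [0, 2.73], [-2.66, 2.66]. Speed limits (rad/s): [2.39, 2.39, 2.79, 3.14, 3.14, 3.14].

### API

Orientations are given as [roll, pitch, yaw] about the fixed x, y, z axes, in that order (R = Rz(yaw) Ry(pitch) Rx(roll)).
In Python, from plant import manip gives the robot as it stands.
- The arm moves only by the tool step_arm, never from a script. Its argument "deltas" is a list of rows, each a list of 3 entries, a list of its own where there are three numbers: the shift along the tool's x, y, z in mm, then the turn about the tool's z in rad, then the closure, from 0 (fully open) to 1 (shut). A call has 1 to 8 rows; each row is the pose to reach, as a shift and turn from the pose commanded when the call began, along the tool's axes at that moment; what a row does not reach only later rows make up. A row lasts 1/8 s, in which the tool goes at most 62.5 mm and 10.7 degrees, less where a joint would pass 70% of its speed; a pose out of reach is approached as far as the arm can. A call with a gripper value outside its range is refused whole. The fingers move at their own pace and stop on an object; the grip force is fixed at half the most. Time passes only in rows, so rows that repeat a pose let the fingers close. It gives the time, the measured TCP pose, the force, the opening and the grip force at its end, in the units of the state.
- manip.state(): the state, without advancing time (a new reading comes with each control period).
- manip.grab_frame(name): name is "scene" or "top" or "wrist"; returns a dict with "img" (400x640x3 uint8, red, green, blue), "camera_matrix" (3x3 intrinsics, pixels), "extrinsics" (4x4, takes a point from camera to world coordinates); the wrist camera has in their place "mount" (4x4, takes a point from camera to tool coordinates, whose origin is the TCP and whose axes are the flange's). Camera axes: x right, y up, looking along -z (the intrinsics and any distortion apply to the point x, -y, -z); pixel columns grow to the right and rows downward; lengths in m; the calibration is good to about 2 mm. A picture is of the moment at which its call begins: read the wrist's pose just before it. There is no depth.
- manip.job_done(): hands the job in; it is judged then, once.
The state is a dict: "clock": time; "qpos": joint angles; "dq": joint speeds; "tau": joint torques, N m; "ee_pos": TCP position; "ee_rot": TCP orientation; "ft_force": force on the tool from outside, world axes, zero at the start; "moment": the same for the moment, N m; "width": finger opening in m; "grasp_force": force on a finger pad.
Only numpy, scipy, OpenCV 4.12 (cv2) and the standard library are available. Lean on these libraries where they do the work, as an engineer would, in place of code of your own. Each camera call takes 0.05 s, during which the arm holds its last target. There are 200 camera calls.

## Working session

There is one attempt and no reset: what is moved stays moved. The work goes in short steps, Python scripts to look and compute and a tool call to move; the robot and the scene stay as the last step left them, time stands still between calls to the robot, and variables do not carry over. Pictures are saved under pics/ and viewed, at most 10 in all, crops included, and the job is handed in when it is done.

Besides the shell and the picture viewer there is one more tool, called after ">>>" as name(argument=value, ...), one argument or row to a line, values as JSON. step_arm: Moves the arm, as the interface text tells. Its arguments: {"type":"object","properties":{"deltas":{"type":"array","items":{"type":"array"}}},"required":["deltas"]}

```bash
mkdir -p pics
cat > h.py <<'E'
import numpy as np, cv2
from plant import manip
def grab(n,f):
    d=manip.grab_frame(n); cv2.imwrite(f'pics/{f}.png',d['img'][:,:,::-1]); 
    np.savez(f'pics/{f}.npz',**{k:v for k,v in d.items()}); return d
def cast(d,u,v,z):
    K=np.array(d['camera_matrix']);E=np.array(d['extrinsics'])
    r=np.linalg.inv(K)@[u,v,1]; r=E[:3,:3]@[r[0],-r[1],-r[2]]; o=E[:3,3]
    return o+r*(z-o[2])/r[2]
E
python3 - <<'E'
from h import *
a=grab('scene','s0');b=grab('top','t0')
for d in(a,b): print({k:np.round(v,3).tolist() for k,v in d.items() if k!='img'})
print(manip.state())
E
```

```text
{'camera_matrix': [[373.197, 0.0, 324.666], [0.0, 373.197, 202.919], [0.0, 0.0, 1.0]], 'extrinsics': [[-0.04, -0.619, 0.784, 1.437], [0.999, -0.037, 0.022, 0.06], [0.015, 0.784, 0.62, 0.861], [0.0, 0.0, 0.0, 1.0]]}
{'camera_matrix': [[362.032, 0.0, 325.376], [0.0, 362.032, 191.708], [0.0, 0.0, 1.0]], 'extrinsics': [[-0.006, 0.998, -0.068, 0.442], [-1.0, -0.007, -0.009, 0.031], [-0.009, 0.068, 0.998, 1.281], [0.0, 0.0, 0.0, 1.0]]}
{'clock': 0.1, 'qpos': array([-1.43038932e+00,  1.31066023e-01,  1.48919505e+00, -8.26241016e-06,
        1.52302449e+00, -8.53945152e-02]), 'dq': array([ 1.66487482e-04, -9.88248396e-04, -1.85745042e-03, -8.19286060e-05,
        7.27791049e-04,  4.83795580e-04]), 'tau': array([ 7.15647875e-04, -5.61346185e+01, -4.93096447e+01,  7.70905917e-02,
        2.92064849e-02, -7.34300761e-05]), 'ee_pos': array([ 0.13427958, -0.58423388,  0.21769054]), 'ee_rot': array([-3.13990521e+00, -1.36167439e-04,  2.25801805e-01]), 'ft_force': array([0.23387819, 0.43648354, 0.08032243]), 'moment': array([ 0.04567716, -0.01892466,  0.02981249]), 'grasp_force': 0.0, 'width': 0.09274893521696287}
```

View pics/s0.png

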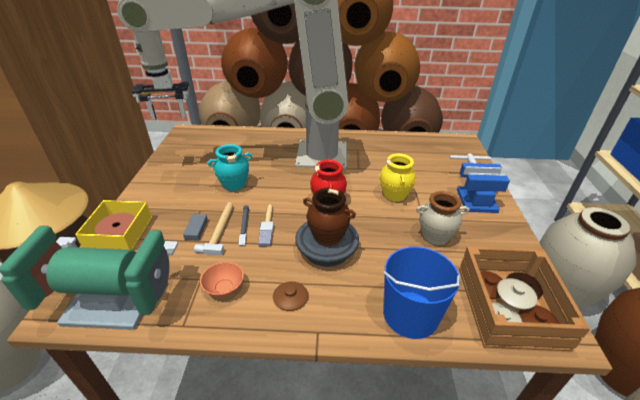

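View pics/t0.png

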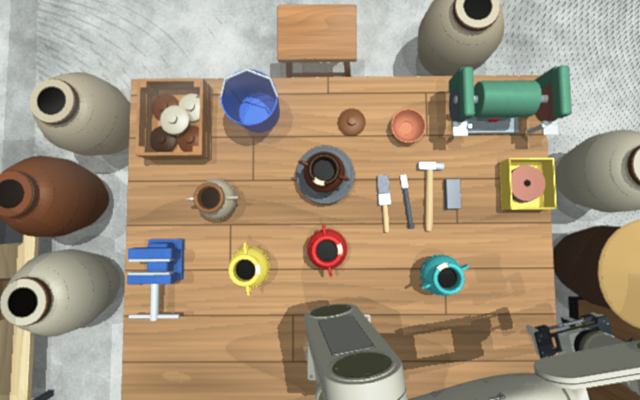

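The brown jar on the wheel is at top (325,172) and scene (328,215). It could be confused with the red (327,250), yellow (248,268) and turquoise (443,275) jars, or with the cream jar (213,200). The dark grey block at top (453,193) is the stone. It could be confused with the grindstone in the yellow tray at (527,183). Next I'll check the jar and stone in one crop.

Run:
```python
from h import *
t=cv2.imread('pics/t0.png');s=cv2.imread('pics/s0.png')
a=cv2.resize(t[135:215,285:365],(400,400),interpolation=cv2.INTER_CUBIC)
b=cv2.resize(s[180:260,290:370],(400,400),interpolation=cv2.INTER_CUBIC)
cv2.imwrite('pics/c0.png',np.hstack([a,b]))
d=np.load('pics/t0.npz')
# wheel: dark bluish grey
hsv=cv2.cvtColor(t,cv2.COLOR_BGR2HSV)
m=((hsv[...,1]<90)&(hsv[...,2]<150)).astype(np.uint8)
r=np.zeros_like(m);r[135:215,285:365]=m[135:215,285:365]
c=max(cv2.findContours(r,0,2)[0],key=cv2.contourArea);e=cv2.fitEllipse(cv2.convexHull(c));print(e,cast(d,*e[0],.05))
r=np.zeros_like(m);r[172:215,442:466]=m[172:215,442:466]
c=max(cv2.findContours(r,0,2)[0],key=cv2.contourArea);e=cv2.minAreaRect(c);print(e,cast(d,*e[0],.02), [cast(d,*p,.028).round(3) for p in cv2.boxPoints(e)])
```

```text
((324.584228515625, 174.58163452148438), (58.56731033325195, 58.57932662963867), 54.80316162109375) [0.58500026 0.04486586 0.05      ]
((452.0, 193.5), (16.0, 31.0), 0.0) [ 0.51912956 -0.39755624  0.02      ] [array([ 0.465, -0.366,  0.028]), array([ 0.573, -0.369,  0.028]), array([ 0.572, -0.424,  0.028]), array([ 0.465, -0.421,  0.028])]
```

View pics/c0.png

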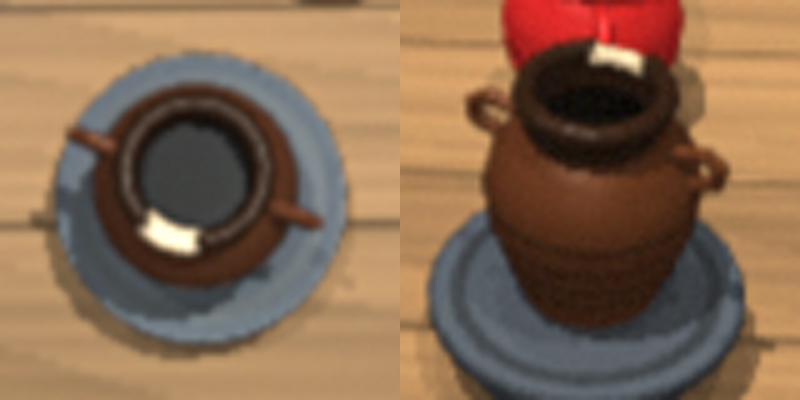

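Confirmed: the brown jar on the wheel has a pale chip at crop (172,232), which is top (319.4,181.4). That is on the robot side. The lugs are at top (301,162) and (347,178). Now I'll get the chip angle.

```bash
cat >> h.py <<'E'
C=np.array([.585,.045])
def angle(f='t0'):
    d=np.load(f'pics/{f}.npz');im=d['img'][:,:,::-1]
    hsv=cv2.cvtColor(np.ascontiguousarray(im),cv2.COLOR_BGR2HSV)
    m=((hsv[...,2]>185)&(hsv[...,1]<80)).astype(np.uint8);r=np.zeros_like(m);r[148:200,300:350]=m[148:200,300:350]
    n,_,st,ce=cv2.connectedComponentsWithStats(r);i=1+np.argmax(st[1:,4]);
    p=cast(d,*ce[i],.205);v=p[:2]-C; print('chip px',ce[i],st[i,4],'xyz',p.round(3),'angle deg',np.degrees(np.arctan2(v[1],v[0])).round(1))
E
python3 - <<'E'
from h import *
angle()
d=np.load('pics/t0.npz')
a=cast(d,301,162.4,.17)[:2];b=cast(d,347.4,178.4,.17)[:2];print('lugs',a,b,'mid',(a+b)/2,'chip angle',np.degrees(np.arctan2(*(b-a)[::-1]))-90, 'rim',cast(d,324,168.4,.213))
ca=np.degrees(np.arctan2(*(b-a)[::-1]))-90
s=manip.state();p=s['ee_pos'];yaw=s['ee_rot'][2]
c=(a+b)/2
f=np.radians(ca+90+25);t=c+.084*np.array([np.cos(f),np.sin(f)])
dx=t-p[:2];print('target',t,'phi',np.degrees(f)%360,'tool xy mm',1000*(dx@[np.cos(yaw),np.sin(yaw)]),1000*(dx@[np.sin(yaw),-np.cos(yaw)]),'turn world',(f-np.pi/2-yaw)%(2*np.pi))
E
```

```text
chip px [318.57446809 181.55319149] 47 xyz [0.546 0.061 0.205] angle deg 157.3
lugs [0.60949565 0.11631045] [ 0.55873066 -0.02667035] mid [0.58411316 0.04482005] chip angle -199.54728547707816 rim [0.58454432 0.04471585 0.213     ]
target [ 0.59209519 -0.03879985] phi 275.45271452292184 tool xy mm 568.3099909839988 -429.0887718606719 turn world 3.010958670644163
```

>>> step_arm(
  deltas=[
    [[0,0,-30],-0.18,1],
    [[45,-34,-60],-0.36,1],
    [[90,-68,-60],-0.54,1],
    [[135,-102,-60],-0.72,1],
    [[180,-136,-60],-0.9,1],
    [[225,-170,-60],-1.08,1],
    [[270,-204,-60],-1.26,1],
    [[315,-238,-60],-1.44,1],
  ],
)

```text
clock: 1.1
ee_pos: [0.3888, -0.2806, 0.2784]
ee_rot: [-3.141, -0.0, 1.672]
ft_force: [-0.3, -0.7, 0.7]
width: 0.0179
grasp_force: 0.0
```

```bash
cat >> h.py <<'E'
def todelta(t,yawt):
    s=manip.state();p=s['ee_pos'];y=s['ee_rot'][2];d=np.array(t)-p
    print('clock',s['clock'],'at',p.round(4),'yaw',round(y,3),'q6',s['qpos'][5].round(2),'w',s['width'],'F',s['ft_force'].round(1))
    print('delta',(1000*np.array([d[:2]@[np.cos(y),np.sin(y)],d[:2]@[np.sin(y),-np.cos(y)],-d[2]])).round(0),'turn',round(-((yawt-y+np.pi)%(2*np.pi)-np.pi),3))
E
python3 - <<'E'
from h import *
todelta([.592,-.039,.24],np.radians(185.45))
E
```

```text
clock 1.1 at [ 0.3888 -0.2806  0.2784] yaw 1.672 q6 -0.83 w 0.017851227111678133 F [-0.3 -0.7  0.7]
delta [220. 226.  38.] turn -1.565
```

>>> step_arm(
  deltas=[
    [[28,28,0],-0.18,1],
    [[56,57,0],-0.36,1],
    [[84,86,0],-0.54,1],
    [[112,115,0],-0.72,1],
    [[140,144,0],-0.9,1],
    [[168,172,0],-1.08,1],
    [[196,200,10],-1.26,1],
    [[220,226,20],-1.44,1],
  ],
)

```text
clock: 2.1
ee_pos: [0.5928, -0.0405, 0.258]
ee_rot: [3.141, -0.001, 3.112]
ft_force: [-0.2, 0.3, 0.1]
width: 0.0006
grasp_force: 0.0
```

Run:
```python
from h import *
todelta([.592,-.039,.168],np.radians(185.45))
d=grab('wrist','w0')
```

```text
clock 2.1 at [ 0.5928 -0.0405  0.258 ] yaw 3.112 q6 -1.7 w 0.0006173224768157455 F [-0.2  0.3  0.1]
delta [ 1.  1. 90.] turn -0.124
```

View pics/w0.png

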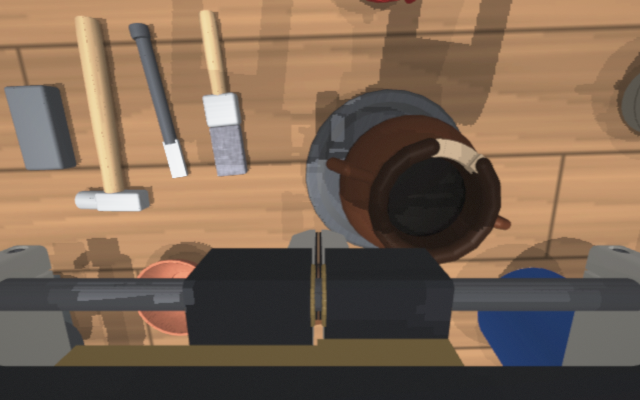

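>>> step_arm(
  deltas=[
    [[1,1,20],-0.12,1],
    [[1,1,45],-0.124,1],
    [[1,1,70],-0.124,1],
    [[1,1,90],-0.124,1],
    [[1,1,90],-0.124,1],
  ],
)

```text
clock: 2.78
ee_pos: [0.5897, -0.0407, 0.1663]
ee_rot: [3.141, -0.004, -3.054]
ft_force: [-1.3, -0.1, 1.3]
width: 0.0003
grasp_force: 0.0
```

>>> step_arm(
  deltas=[
    [[4,0,0],0.044,1],
    [[7,0,0],0.087,1],
    [[11,1,0],0.13,1],
    [[15,1,0],0.175,1],
    [[18,2,0],0.22,1],
    [[22,3,0],0.262,1],
    [[25,4,0],0.305,1],
    [[29,5,0],0.349,1],
  ],
)

```text
clock: 3.78
ee_pos: [0.5627, -0.0386, 0.1703]
ee_rot: [3.141, 0.002, 2.879]
ft_force: [-0.4, 0.2, 0.1]
width: 0.0004
grasp_force: 0.0
```

Run:
```python
from h import *
f=np.radians(255.45);c=np.array([.5845,.045]);todelta([*(c+.084*np.array([np.cos(f),np.sin(f)])),.168],f-np.pi/2)
grab('top','t1');angle('t1')
```

```text
clock 3.775 at [ 0.5627 -0.0386  0.1703] yaw 2.879 q6 -1.47 w 0.0003794257059205364 F [-0.4  0.2  0.1]
delta [-0.  2.  2.] turn -0.009
chip px [332.32648402 173.50228311] 438 xyz [0.57  0.02  0.205] angle deg -120.9
```

>>> step_arm(
  deltas=[
    [[7,1,1],0.08,1],
    [[15,2,2],0.17,1],
    [[22,4,2],0.255,1],
    [[29,6,2],0.34,1],
    [[36,9,2],0.43,1],
    [[42,12,2],0.515,1],
    [[48,16,2],0.6,1],
    [[54,21,2],0.69,1],
  ],
)

```text
clock: 4.82
ee_pos: [0.5157, -0.0042, 0.168]
ee_rot: [3.14, 0.001, 2.188]
ft_force: [0.7, -0.3, 0.4]
width: 0.0006
grasp_force: 0.1
```

Run:
```python
from h import *
f=np.radians(215.45);c=np.array([.5845,.045]);todelta([*(c+.084*np.array([np.cos(f),np.sin(f)])),.168],f-np.pi/2)
d=grab('scene','s1');cv2.imwrite('pics/s1c.png',cv2.resize(d['img'][140:280,240:420,::-1],None,fx=3,fy=3))
```

```text
clock 4.825 at [ 0.5157 -0.0042  0.168 ] yaw 2.188 q6 -0.73 w 0.0005651717961164122 F [ 0.7 -0.3  0.4]
delta [ 0.  1. -0.] turn -0.001
```

View pics/s1c.png

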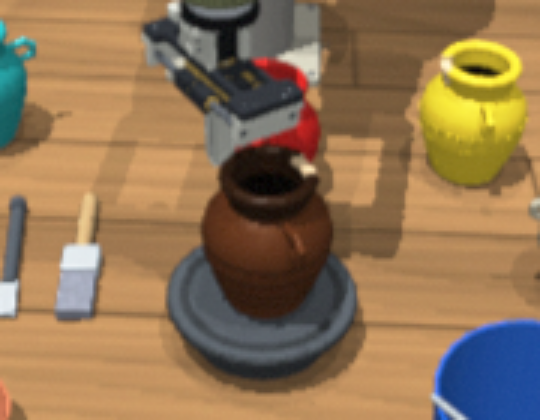

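The jar is turning: the chip is now at the back right of the rim (crop (308,168)), the free lug is at the front (295,235), and the jar is still centred. I'll carry on round.

>>> step_arm(
  deltas=[
    [[7,1,0],0.08,1],
    [[15,2,0],0.17,1],
    [[22,4,0],0.255,1],
    [[29,6,0],0.34,1],
    [[36,9,0],0.43,1],
    [[42,12,0],0.515,1],
    [[48,16,0],0.6,1],
    [[54,21,0],0.69,1],
  ],
)

```text
clock: 5.88
ee_pos: [0.5014, 0.052, 0.1677]
ee_rot: [3.14, 0.0, 1.5]
ft_force: [-0.3, -0.5, 0.1]
width: 0.0004
grasp_force: 0.1
```

>>> step_arm(
  deltas=[
    [[7,1,0],0.08,1],
    [[15,2,0],0.17,1],
    [[22,3,0],0.255,1],
    [[29,5,0],0.34,1],
    [[36,8,0],0.43,1],
    [[42,11,0],0.515,1],
    [[48,15,0],0.6,1],
    [[54,20,0],0.69,1],
  ],
)

```text
clock: 6.88
ee_pos: [0.5253, 0.1046, 0.1676]
ee_rot: [3.141, -0.001, 0.81]
ft_force: [-0.5, 0.3, 0.1]
width: 0.0009
grasp_force: 0.1
```

Run:
```python
from h import *
f=np.radians(136.5);c=np.array([.5845,.045]);todelta([*(c+.084*np.array([np.cos(f),np.sin(f)])),.168],f-np.pi/2)
d=grab('scene','s2');cv2.imwrite('pics/s2c.png',cv2.resize(d['img'][140:280,240:420,::-1],None,fx=3,fy=3))
```

```text
clock 6.875 at [0.5253 0.1046 0.1676] yaw 0.81 q6 0.86 w 0.0008623951236557819 F [-0.5  0.3  0.1]
delta [-2. -0. -0.] turn -0.002
```

View pics/s2c.png

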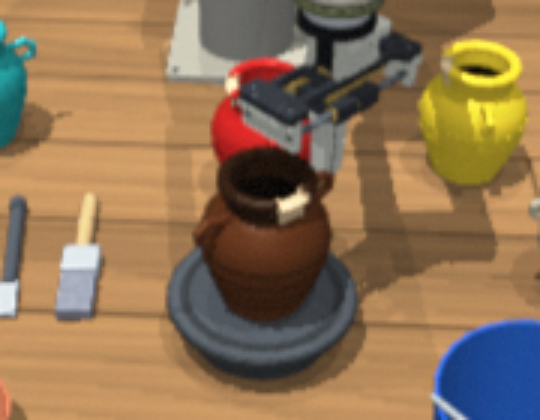

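The chip is now front right at crop (292,208), scene (337.3,209.3), with the lug against the fingertip. I'll cast it for the remaining angle.

```bash
cat >> h.py <<'E'
def sang(f):
    d=np.load(f'pics/{f}.npz');hsv=cv2.cvtColor(d['img'],cv2.COLOR_RGB2HSV)
    m=((hsv[...,2]>170)&(hsv[...,1]<110)).astype(np.uint8);r=np.zeros_like(m);r[190:225,305:350]=m[190:225,305:350]
    n,_,st,ce=cv2.connectedComponentsWithStats(r);i=1+np.argmax(st[1:,4])
    p=cast(d,*ce[i],.203);v=p[:2]-C;print(ce[i],st[i],p.round(3),np.degrees(np.arctan2(v[1],v[0])).round(1))
E
python3 - <<'E'
from h import *
sang('s2')
E
```

```text
[337.34883721 206.97674419] [333 203  10   8  43] [0.62  0.073 0.203] 38.1
```

>>> step_arm(
  deltas=[
    [[7,1,0],0.08,1],
    [[15,1,0],0.17,1],
    [[22,3,0],0.255,1],
    [[29,5,0],0.34,1],
    [[36,8,0],0.43,1],
    [[42,11,0],0.515,1],
    [[48,15,0],0.6,1],
    [[51,18,0],0.65,1],
  ],
)

```text
clock: 7.92
ee_pos: [0.5735, 0.1289, 0.1674]
ee_rot: [3.142, -0.001, 0.162]
ft_force: [0.4, -0.2, 0.5]
width: 0.0003
grasp_force: 0.0
```

Run:
```python
from h import *
grab('scene','s3');sang('s3');todelta([.585-.084*.13,.045+.0835,.168],0.13)
```

```text
[327.28301887 208.73584906] [321 206  13   6  53] [0.63  0.045 0.203] -0.2
clock 7.975 at [0.5738 0.1288 0.1674] yaw 0.16 q6 1.55 w 0.0006556456316625562 F [-0.4 -0.3  0.6]
delta [ 0.  0. -1.] turn 0.03
```

The chip now faces straight across (-0.2°). I'll back off and rise.

>>> step_arm(
  deltas=[
    [[-10,-5,0],0,1],
    [[-20,-15,0],0,1],
    [[-25,-30,0],0,1],
    [[-25,-30,-30],0,1],
    [[-25,-30,-70],0,1],
    [[-25,-30,-105],0,1],
    [[-25,-30,-105],0,1],
    [[-25,-30,-105],0,1],
  ],
)

```text
clock: 8.98
ee_pos: [0.5427, 0.1553, 0.271]
ee_rot: [-3.141, 0.001, 0.162]
ft_force: [0.0, -0.2, -0.5]
width: 0.0002
grasp_force: 0.0
```

Run:
```python
from h import *
d=grab('scene','s4');sang('s4');grab('top','t4')
cv2.imwrite('pics/c4.png',cv2.resize(d['img'][140:280,240:420,::-1],None,fx=3,fy=3))
todelta([.628,.045,.246],0.16)
```

```text
[326.75925926 208.66666667] [321 205  12   7  54] [0.63  0.043 0.203] -2.1
clock 9.075 at [0.5423 0.1549 0.27  ] yaw 0.161 q6 1.6 w 0.0010112009350359127 F [-0.   0.1  0.4]
delta [ 67. 122.  24.] turn 0.001
```

View pics/c4.png

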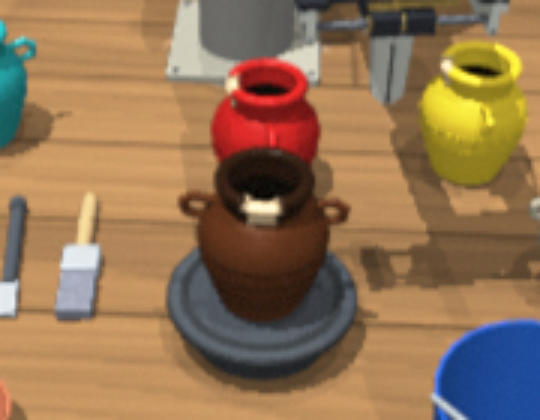

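The chip faces the mender at crop (262,208), the lugs are level left and right, and the hand is clear. Now I'll point at the chip.

>>> step_arm(
  deltas=[
    [[17,30,0],0,1],
    [[34,61,0],0,1],
    [[50,92,0],0,1],
    [[67,122,0],0,1],
    [[67,122,12],0,1],
    [[67,122,24],0,1],
    [[67,122,24],0,1],
    [[67,122,24],0,1],
  ],
)

```text
clock: 10.07
ee_pos: [0.6285, 0.0458, 0.2477]
ee_rot: [-3.141, 0.0, 0.162]
ft_force: [0.6, 0.7, -0.0]
width: 0.0001
grasp_force: 0.0
```

>>> step_arm(
  deltas=[
    [[0,0,0],0,1],
    [[0,0,0],0,1],
    [[0,0,0],0,1],
    [[0,0,0],0,1],
    [[0,0,0],0,1],
    [[0,0,0],0,1],
    [[0,0,0],0,1],
    [[0,0,0],0,1],
  ],
)

```text
clock: 11.08
ee_pos: [0.6289, 0.0449, 0.2476]
ee_rot: [-3.142, 0.0, 0.161]
ft_force: [-0.7, -0.9, 0.7]
width: 0.0006
grasp_force: 0.0
```

>>> step_arm(
  deltas=[
    [[0,0,0],0,1],
    [[0,0,0],0,1],
    [[0,0,0],0,1],
    [[0,0,0],0,1],
    [[0,0,0],0,1],
    [[0,0,0],0,1],
    [[0,0,0],0,1],
    [[0,0,0],0,1],
  ],
)

```text
clock: 12.08
ee_pos: [0.6289, 0.0449, 0.2476]
ee_rot: [-3.142, 0.0, 0.161]
ft_force: [0.7, 1.0, 0.3]
width: 0.0002
grasp_force: 0.0
```

Run:
```python
from h import *
todelta([.519,-.396,.25],0.16)
d=grab('scene','s5');cv2.imwrite('pics/c5.png',cv2.resize(d['img'][120:280,220:420,::-1],None,fx=3,fy=3))
```

```text
clock 12.075 at [0.6289 0.0449 0.2476] yaw 0.161 q6 1.4 w 0.00023096532940320105 F [0.7 1.  0.3]
delta [-179.  418.   -2.] turn 0.001
```

View pics/c5.png

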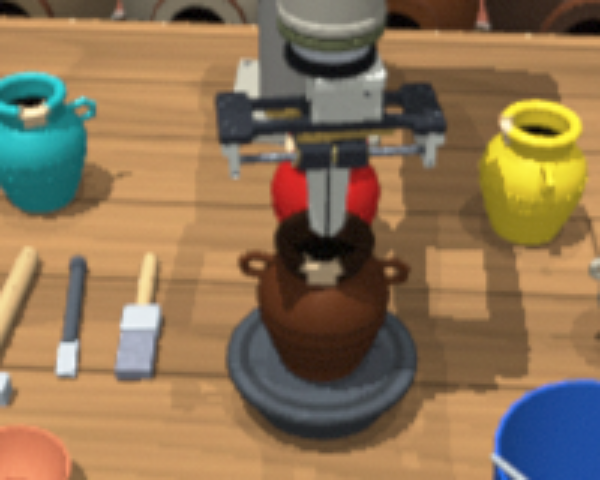

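The closed fingertips hang over the chip (crop (325,235) above the chip at (322,268)) with the jar untouched. They've held for over 2 s. Next is the stone.

>>> step_arm(
  deltas=[
    [[0,0,-20],0,1],
    [[-22,52,-25],0,1],
    [[-45,104,-25],0,1],
    [[-67,156,-25],0,1],
    [[-89,208,-25],0,1],
    [[-112,260,-25],0,1],
    [[-134,312,-25],0,1],
    [[-156,364,-20],0,1],
  ],
)

```text
clock: 13.12
ee_pos: [0.5332, -0.3416, 0.2703]
ee_rot: [3.139, -0.002, 0.161]
ft_force: [0.9, -0.3, -0.3]
width: 0.0006
grasp_force: 0.0
```

>>> step_arm(
  deltas=[
    [[-23,54,0],0,1],
    [[-23,54,0],0,1],
  ],
)

```text
clock: 13.38
ee_pos: [0.5174, -0.4007, 0.2687]
ee_rot: [3.14, 0.0, 0.156]
ft_force: [0.3, 0.7, -0.6]
width: 0.0003
grasp_force: 0.0
```

Run:
```python
from h import *
d=grab('scene','s6');hsv=cv2.cvtColor(d['img'],cv2.COLOR_RGB2HSV)
m=((hsv[...,1]<90)&(hsv[...,2]<150)).astype(np.uint8);r=np.zeros_like(m);r[210:242,182:209]=m[210:242,182:209]
c=max(cv2.findContours(r,0,2)[0],key=cv2.contourArea);e=cv2.minAreaRect(c);print(e,cast(d,*e[0],.016))
todelta([.519,-.397,.062],0.16)
```

```text
((195.18101501464844, 226.5775909423828), (17.06983757019043, 30.857017517089844), 23.198591232299805) [ 0.52142976 -0.39897187  0.016     ]
clock 13.425 at [ 0.5184 -0.3985  0.2688] yaw 0.157 q6 0.68 w 0.0010880516433666519 F [0.3 0.6 1.2]
delta [  1.  -1. 207.] turn -0.003
```

>>> step_arm(
  deltas=[
    [[1,0,40],0,1],
    [[1,0,80],0,1],
    [[1,0,120],0,1],
    [[1,0,155],0,1],
    [[1,0,180],0,1],
    [[1,0,195],0,1],
    [[1,0,203],0,1],
    [[1,0,203],0,1],
  ],
)

```text
clock: 14.42
ee_pos: [0.5206, -0.396, 0.0651]
ee_rot: [3.141, -0.0, 0.161]
ft_force: [0.2, 0.2, -0.2]
width: 0.0005
grasp_force: 0.0
```

>>> step_arm(
  deltas=[
    [[0,0,0],0,1],
    [[0,0,0],0,1],
    [[0,0,0],0,1],
    [[0,0,0],0,1],
    [[0,0,0],0,1],
    [[0,0,0],0,1],
    [[0,0,0],0,1],
    [[0,0,0],0,1],
  ],
)

```text
clock: 15.42
ee_pos: [0.5202, -0.3962, 0.0646]
ee_rot: [-3.142, 0.0, 0.161]
ft_force: [-0.2, -0.0, -0.9]
width: 0.0004
grasp_force: 0.0
```

>>> step_arm(
  deltas=[
    [[0,0,0],0,1],
    [[0,0,0],0,1],
    [[0,0,0],0,1],
    [[0,0,0],0,1],
    [[0,0,0],0,1],
    [[0,0,0],0,1],
    [[0,0,0],0,1],
    [[0,0,0],0,1],
  ],
)

```text
clock: 16.42
ee_pos: [0.5202, -0.3962, 0.0646]
ee_rot: [-3.142, 0.0, 0.161]
ft_force: [-0.0, 0.3, 1.1]
width: 0.0005
grasp_force: 0.0
```

Run:
```python
from h import *
d=grab('scene','s7');sang('s7');cv2.imwrite('pics/c7.png',cv2.resize(d['img'][120:320,140:400,::-1],None,fx=3,fy=3))
todelta([.519,-.397,.062],0.16)
```

```text
[326.72727273 208.70909091] [321 205  12   7  55] [0.63  0.043 0.203] -2.2
clock 16.475 at [ 0.5201 -0.3962  0.0646] yaw 0.161 q6 0.68 w 0.00029370318477389896 F [ 0.4 -0.5  0.5]
delta [-1.  1.  3.] turn 0.001
```

View pics/c7.png

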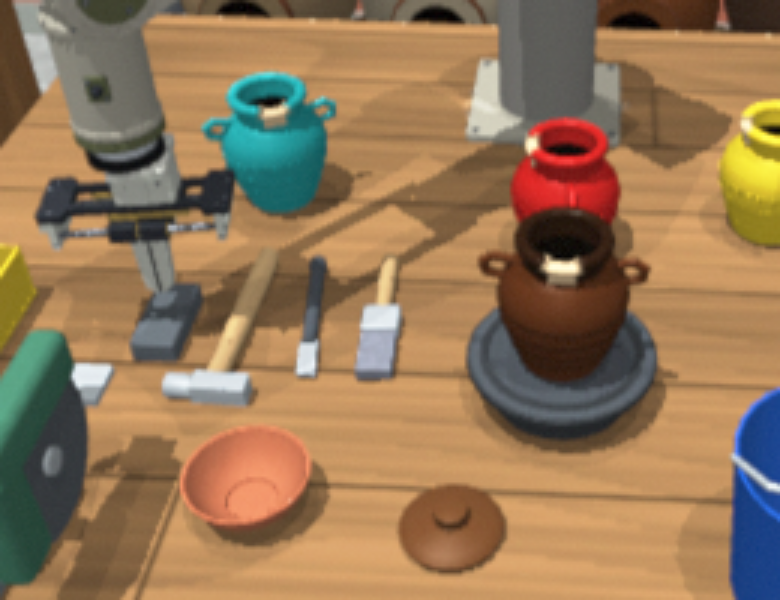

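The fingertips point at the stone (crop (160,288) over the block at (167,322)) with a gap. The jar's chip (562,270) still faces the mender, and nothing else has moved. I'll rise clear and hand in.

>>> step_arm(
  deltas=[
    [[0,0,-25],0,1],
    [[0,0,-60],0,1],
    [[0,0,-100],0,1],
    [[0,0,-120],0,1],
    [[0,0,-120],0,1],
    [[0,0,-120],0,1],
  ],
)

```text
clock: 17.23
ee_pos: [0.5195, -0.3956, 0.1825]
ee_rot: [-3.139, 0.002, 0.161]
ft_force: [-0.2, 0.2, 0.2]
width: 0.0005
grasp_force: 0.0
```

```bash
python3 -c "
from plant import manip
print(manip.job_done())"
```

```text
the job is handed in; nothing more can be done
None
```

I turned the jar until its chip faced the mender (about 2° off straight by camera), pointed at the chip and then at the grey stone for about 2 s each without touching either, and handed the job in at 17 s; no verdict came back.

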